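# Wedge the saucer table level and hold it

### The job

Release the levelling table that carries the white saucer: press its sprung black knob down and, keeping it down, turn it clockwise as far as it goes. Then take the wooden wedge by its upright grip and push its thin nose, flat on the bench, under the middle of the table's front bar until the table just lifts off its rests and lies level (the front comes up about 5 mm). Finish while still gripping the wedge in place so that it alone carries the table; the saucer stays on the table and the other things are left where they stand.

Things in the scene. Friction and masses are not known exactly. Their poses are not given: they have to be found in the camera images.
- stand: steel levelling stand fixed to the bench. Origin: on the bench right under the middle of the table's front bar; x points into the stand, away from the robot, y to its left (the lock's side), z up. Side rails 10 mm high, 20 wide run along x at y = -56 and +56 mm, a cross rail at x = 155 to 185 mm; between them the space under the table is open to the front, 92 mm wide, on the bare bench
- table (a joint): tilt of the steel table top (168 mm deep, 140 wide, 8 thick, 0.5 kg, freely hinged at its back; hinge line 160 mm behind the front bar, 24 mm above the bench), rad: 0 = on its rests, leaning 0.031 down to the front; 0.031 = level, front bar 5 mm up; grows as the front lifts
- front_bar (a point): middle of the axis of the round front bar of the table (10 mm thick, 132 mm long, along the stand's y). At rest its underside is 14 mm above the bench, 19 mm when level. Moves with the table
- table_middle (a point): point on the upper face of the table top, 75 mm in front of the hinge line, where the saucer's middle stands. Moves with the table
- lock (a joint): turn of the lock, rad: 0 = locked (its steel tongue over the table's left edge keeps it down), 1.4 = stop, released; grows clockwise seen from above. Turns only while the knob is down by 4 mm or more; past about 1.15 the knob can come up again and then keeps the lock from turning back
- knob (a joint): how far the knob is pressed down, m: 0 = up, 0.0065 = fully down. A spring lifts it: 2.6 N to begin, 7 N fully down
- knob_grip (a point): middle of the knob's bar grip, on its vertical turning axis (at x = 22, y = 97 mm of the stand). Bar 14 mm thick (local x), 44 long (local y), 26 high: 59.5 to 85.5 mm above the bench when up; it stands on a disc 35 mm across, 8 thick. When locked its long side lies along the stand's y. Turns and goes down with the knob
- wedge_grip (a point): middle of the upright grip of the loose wooden wedge (0.15 kg), 45 mm above its underside; x points to the wedge's nose, z up. Grip 30 mm along x, 28 wide, from 24 to 70 mm above the underside. In front of it the wedge, 36 mm wide, slopes evenly from 24 mm thick (15 mm ahead of the grip's middle) to 4 mm at the nose (95 mm ahead)
- wedge_nose (a point): middle of the wedge's nose, 2 mm above its underside, 95 mm ahead of the grip's middle; same axes. The slope touches the resting front bar when the nose is about 40 mm past the bar's axis, and holds the table level at about 60 mm past
- saucer: white undecorated porcelain saucer, loose, face down on the table, 118 mm across, 20 mm high; origin: centre of its underside
- shim_block: plain flat wooden block, 90 x 36 x 24 mm, no slope: not the wedge, stays where it is; origin: centre of its underside
- jar: small blue jar with white cap, 45 mm across, 70 mm high, bystander; origin: centre of its underside
- bottle_small: brown glass bottle 40 mm across, 74 mm high, bystander; origin: centre of its underside
- bottle_large: brown glass bottle 52 mm across, 89 mm high, bystander; origin: centre of its underside
- dish: small white dish 64 mm across, 26 mm high, bystander; origin: centre of its underside
- lid: flat white porcelain palette lid 108 mm across, 11 mm high, bystander; origin: centre of its underside

How it is judged:
By the outcome, as a careful person would: the job done as asked, in the order asked, and still so for the second after the job is handed in, while the arm keeps its last pose, push and grip.
It also fails if it takes over 58 s, if anything falls off the work surface, if the arm or the gripper's body presses on something with over 40 N, if the wrist force passes 120 N, or if a joint passes its speed limit or range.

### The arm

A 6-joint arm with a two-finger parallel gripper is mounted at the origin on a cart in front of the work surface, level with it; the furniture and walls round the work are solid. World frame = base frame: x ahead of the robot, y to its left, z up, the work surface at z = 0. Lengths are in m, angles in rad, forces in N, time in s.
With the tool pointing down it reaches from about 0.35 to 0.975 m from the base axis. Payload 4.9 kg.
Tool frame: the origin (TCP) lies midway between the tips of the shut fingers; the grasp point (between the pads) lies 19 mm behind it; z points along the fingers, y is the direction in which the jaws open and shut (so a half turn about z gives the same grasp; the last joint's range is limited). The gripper opens to 85 mm and grips with 20 to 120 N. Pads are 22 mm wide; open, the fingers measure 114 mm over their backs; the gripper's body (76 mm by 85 mm) begins 54 mm behind the grasp point. The pads swing forward as they close: fully open they stand 13 mm farther back than shut.
Start: joints at [1.185, 0.053, 1.613, -0, 1.476, -0.119], TCP at [0.165, 0.603, 0.231] pointing down, gripper open.
Joint ranges: [-3.01, 3.01], [-1.01, 2.22], [0.06, 2.58], [-1.02, 4.17], [0.09, 2.62], [-3.14, 3.14]. Speed limits (rad/s): [2.57, 2.57, 3.14, 3.14, 3.14, 3.14].

### API

Orientations are given as a rotation vector (axis times angle).
In Python, from station import ctrl gives the robot as it stands.
- The arm moves only by the tool apply_moves, never from a script. Its argument "rows" is a list of rows, each a list of 6 numbers: the shift along the tool's x, y, z in cm, then the turn, a rotation vector about the tool's x, y, z in units of 5 degrees (1.0 is 5 degrees). In form: [[x, y, z, rx, ry, rz], ...]. A call has 1 to 20 rows; each row is the pose to reach, as a shift and turn from the pose measured when the call began, along the tool's axes at that moment; what a row does not reach only later rows make up. A row lasts 1/10 s, in which the tool goes at most 50 mm and 8.59 degrees, less where a joint would pass 70% of its speed; a pose out of reach is approached as far as the arm can. A call with a gripper value outside its range is refused whole. "grip" is the closure, from 0 (fully open) to 1 (shut), set as the call begins (left out, the last holds). The fingers move at their own pace and stop on an object; "squeeze" is the grip in N (left out, the last holds). Time passes only in rows, so rows that repeat a pose let the fingers close. It gives the time, the measured TCP pose, the force and the opening at its end, in the units of the state.
- ctrl.get_obs(): the state, without advancing time (a new reading comes with each control period).
- ctrl.get_image(name): name is "side" or "top"; returns a dict with "color" (384x512x3 uint8, blue, green, red), "mtx" (3x3 intrinsics, pixels), "D" ([k1, k2, p1, p2, k3] as OpenCV has them; the pictures are not rectified), "rvec" (rotation vector, rad) and "tvec" (3), from world to camera coordinates, as OpenCV has them. Camera axes: x right, y down, z forward; pixel columns grow to the right and rows downward; lengths in m; the calibration is good to about 2 mm. A picture is of the moment at which its call begins. There is no depth.
- ctrl.finish_job(): hands the job in, once; it reports no verdict.
The state is a dict: "t": time; "q": joint angles; "dq": joint speeds; "effort": joint torques, N m; "tool_pos": TCP position; "tool_rot": TCP orientation; "contact_force": force on the tool from outside, world axes, zero at the start; "wrist_torque": the same for the moment, N m; "opening": finger opening in m.
Only numpy, scipy, OpenCV 4.12 (cv2) and the standard library are available. Lean on these libraries where they do the work, as an engineer would, in place of code of your own. Each camera call takes 0.05 s, during which the arm holds its last target.

## Working session

There is one attempt and no reset: what is moved stays moved. The work goes in short steps, Python scripts to look and compute and a tool call to move; the robot and the scene stay as the last step left them, time stands still between calls to the robot, and variables do not carry over. Pictures are saved under pics/ and viewed, and the job is handed in when it is done.

Besides the shell and the picture viewer there is one more tool, called after "Request:" as a command line: name --pt "numbers of a row" for each row, then --argument value for the rest. apply_moves: Moves the arm, as the interface text tells. Its arguments: {"type":"object","properties":{"rows":{"type":"array","items":{"type":"array","items":{"type":"number"}}},"grip":{"type":"number"},"squeeze":{"type":"number"}},"required":["rows"]}

```bash
ls; mkdir -p pics
python3 - <<'E'
from station import ctrl
import cv2
o=ctrl.get_obs()
for k,v in o.items(): print(k,v)
for n in("side","top"):
    d=ctrl.get_image(n); cv2.imwrite(f"pics/{n}0.png",d["color"]); print(n,d["mtx"],d["D"],d["rvec"],d["tvec"])
E
```

```text
pics
t 0.0
q [ 1.18497905e+00  5.33619791e-02  1.61427911e+00  3.44380417e-06
  1.47598108e+00 -1.19028321e-01]
dq [ 0.00063291 -0.00126901  0.00019024 -0.00049517 -0.00162874  0.00138037]
effort [ 2.29700081e-04 -3.93697250e+01 -3.70170879e+01 -1.33702706e-04
  7.11031607e-03 -4.51980341e-06]
tool_pos [0.16455615 0.60231429 0.23006872]
tool_rot [-4.17761835e-01 -3.11317596e+00  3.08509173e-03]
contact_force [-0.27213873 -0.25240914 -0.46823828]
wrist_torque [-0.06395318 -0.00972031 -0.05878702]
opening 0.08567126663465754
side [[415.76989389   0.         255.47859325]
 [  0.         415.76989389 194.90621804]
 [  0.           0.           1.        ]] [-0.03666697  0.          0.          0.          0.        ] [ 2.14885519 -0.01653742  0.00576933] [-0.569205    0.08521216  1.1638305 ]
top [[483.39868455   0.         253.81592967]
 [  0.         483.39868455 183.57532831]
 [  0.           0.           1.        ]] [0.01521441 0.         0.         0.         0.        ] [ 2.10884327 -2.16067414  0.19639212] [0.02033687 0.5768342  1.2923225 ]
```

View pics/side0.png

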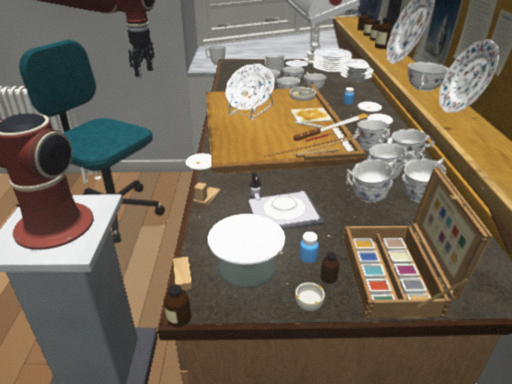

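View pics/top0.png

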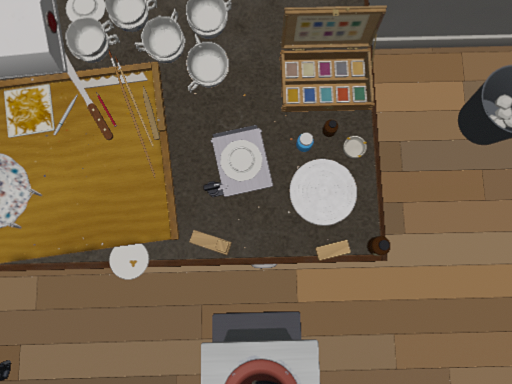

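```bash
cat > h.py <<'E'
import numpy as np, cv2
from scipy.spatial.transform import Rotation as R
from station import ctrl
def ray(d,px):
    u=cv2.undistortPoints(np.array([[px]],float),d["mtx"],d["D"])[0,0]
    Rm=cv2.Rodrigues(d["rvec"])[0]; 
    return -Rm.T@d["tvec"], Rm.T@np.array([u[0],u[1],1.])
def onz(d,px,z):
    c,r=ray(d,px); return c+r*(z-c[2])/r[2]
def proj(d,P):
    return cv2.projectPoints(np.atleast_2d(np.array(P,float)),d["rvec"],d["tvec"],d["mtx"],d["D"])[0][:,0]
def two(d1,p1,d2,p2):
    c1,r1=ray(d1,p1);c2,r2=ray(d2,p2)
    s=np.linalg.lstsq(np.stack([r1,-r2],1),c2-c1,rcond=None)[0]
    a,b=c1+r1*s[0],c2+r2*s[1]; return (a+b)/2,np.linalg.norm(a-b)
def crop(d,x0,y0,x1,y1,f,fn):
    cv2.imwrite(fn,cv2.resize(d["color"][y0:y1,x0:x1],None,fx=f,fy=f,interpolation=cv2.INTER_CUBIC))
E
python3 - <<'E'
from h import *
t=ctrl.get_image("top"); s=ctrl.get_image("side")
crop(t,180,110,290,270,5 if 0 else 3.7,"pics/tc1.png")
crop(s,180,160,330,240,5,"pics/sc1.png")
print(onz(t,(209,242),.02),onz(t,(333,250),.02),onz(t,(241,160),.04))
E
```

```text
[0.42061431 0.13458047 0.02      ] [ 0.3901573  -0.20907011  0.02      ] [0.64733764 0.04068206 0.04      ]
```

View pics/tc1.png

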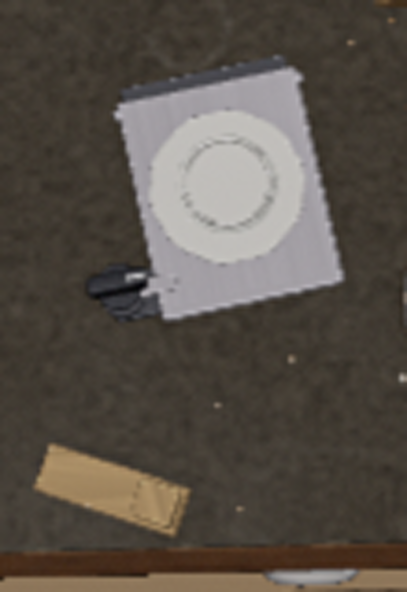

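View pics/sc1.png

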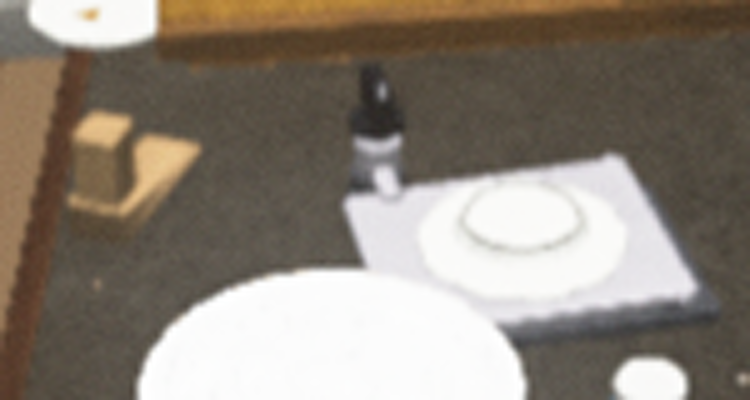

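Run:
```python
from h import *
t=ctrl.get_image("top"); s=ctrl.get_image("side")
T=lambda x,y:(180+(x+.5)/3.7-.5,110+(y+.5)/3.7-.5)
S=lambda x,y:(180+(x+.5)/5-.5,160+(y+.5)/5-.5)
for n,a,b in [("FL",(162,320),(345,203)),("BL",(115,108),(615,153)),("BR",(298,72),(698,300))]:
    p,e=two(t,T(*a),s,S(*b)); print(n,p.round(4),e.round(4))
# table mask
def quad(d,roi,m):
    k=np.zeros_like(m);x0,y0,x1,y1=roi;k[y0:y1,x0:x1]=m[y0:y1,x0:x1]
    c=max(cv2.findContours(k,cv2.RETR_EXTERNAL,cv2.CHAIN_APPROX_NONE)[0],key=cv2.contourArea)
    return c
g=cv2.cvtColor(t["color"],cv2.COLOR_BGR2GRAY)
m=((g>110)*255).astype(np.uint8)
c=quad(t,(205,115,285,205),m)
r=cv2.minAreaRect(c);print("table",r)
for z in(.024,.03,):
  P=np.array([onz(t,p,z) for p in cv2.boxPoints(r)]);print(z,P.round(4),np.linalg.norm(P-np.roll(P,-1,0),axis=1))
hsv=cv2.cvtColor(t["color"],cv2.COLOR_BGR2HSV)
m=cv2.inRange(hsv,(8,60,110),(30,255,255))
c=quad(t,(180,225,250,256),m); r=cv2.minAreaRect(c);print("wedge",r,cv2.boxPoints(r))
cv2.imwrite("pics/wm.png",cv2.resize(m[220:265,180:250],None,fx=8,fy=8,interpolation=0))
crop(t,185,225,240,260,14,"pics/w1.png")
crop(t,198,170,233,205,16,"pics/k1.png")
```

```text
FL [0.5496 0.093  0.0158] 0.001
BL [0.7142 0.1264 0.0281] 0.0
BR [ 0.7433 -0.0164  0.0221] 0.0032
table ((240.0218505859375, 162.0143280029297), (60.1151237487793, 54.092525482177734), 78.27488708496094)
0.024 [[ 0.7178  0.1361  0.024 ]
 [ 0.7471 -0.0171  0.024 ]
 [ 0.5737 -0.047   0.024 ]
 [ 0.5458  0.1032  0.024 ]] [0.15603662 0.1759587  0.15276194 0.17507153]
0.03 [[ 0.7161  0.1356  0.03  ]
 [ 0.7453 -0.017   0.03  ]
 [ 0.5727 -0.0467  0.03  ]
 [ 0.5449  0.1028  0.03  ]] [0.15534233 0.17517577 0.15208222 0.17429255]
wedge ((209.75, 241.75003051757812), (39.84469223022461, 13.597793579101562), 18.43494987487793) [[188.70001 241.90002]
 [193.      229.00003]
 [230.79999 241.60004]
 [226.5     254.50003]]
```

View pics/w1.png

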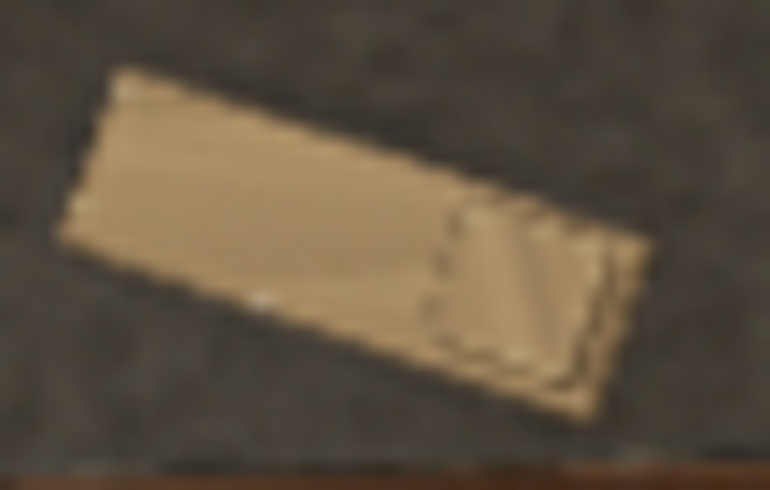

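View pics/k1.png

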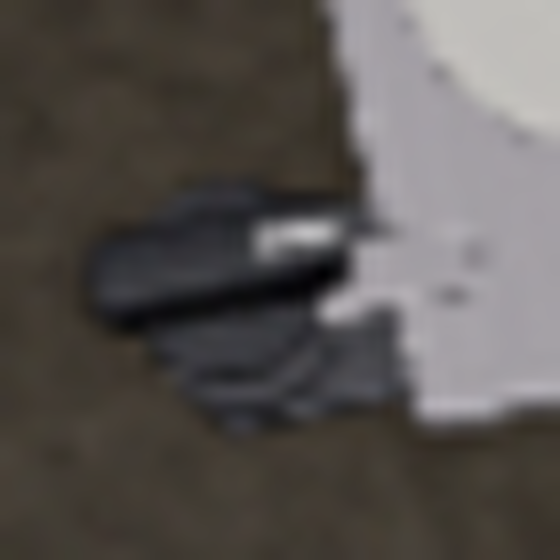

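```bash
cat > fit.py <<'E'
from h import *
def edges(d,lines,z,thr):
    """lines: list of (p0,p1): sample across, find half-crossing, return fitted world pt & dir"""
    g=cv2.GaussianBlur(cv2.cvtColor(d["color"],cv2.COLOR_BGR2GRAY),(3,3),0.6).astype(np.float32)
    out=[]
    for p0,p1 in lines:
        p0,p1=np.array(p0,float),np.array(p1,float);v=(p1-p0)/np.linalg.norm(p1-p0);n=np.array([-v[1],v[0]])
        pts=[]
        for a in np.linspace(0,1,40):
            q=p0+a*(p1-p0);k=np.arange(-5,5.01,.1);Q=q+k[:,None]*n
            w=cv2.remap(g,Q[:,0].astype(np.float32)[None],Q[:,1].astype(np.float32)[None],1)[0]
            i=np.argmax(np.abs(np.gradient(cv2.GaussianBlur(w[None],(1,11),2)[0] if 0 else np.convolve(w,np.ones(9)/9,'same'))[8:-8]))+8
            pts.append(Q[i])
        W=np.array([onz(d,p,z)[:2] for p in pts],np.float32)
        l=cv2.fitLine(W,cv2.DIST_HUBER,0,.001,.001).ravel(); 
        res=np.abs((W-l[2:])@np.array([-l[1],l[0]])).mean()
        out.append((l[2:],l[:2],res))
    return out
def inter(a,b):
    s=np.linalg.solve(np.stack([a[1],-b[1]],1),b[0]-a[0]);return a[0]+s[0]*a[1]
E
python3 - <<'E'
from fit import *
t=ctrl.get_image("top")
print("cam",ray(t,(250,180))[0])
T=lambda x,y:(180+(x+.5)/3.7-.5,110+(y+.5)/3.7-.5)
zt=.026
f,r,b,l=edges(t,[(T(175,317),T(330,283)),(T(338,262),T(303,95)),(T(285,76),T(135,104)),(T(122,130),T(145,240))],zt,0)
for e in(f,r,b,l):print(e[0],np.degrees(np.arctan2(e[1][1],e[1][0])),e[2])
for n,e in [("FR",inter(f,r)),("BR",inter(b,r)),("BL",inter(b,l)),("FL",inter(f,l))]: print(n,e)
W=lambda x,y:(185+(x+.5)/14-.5,225+(y+.5)/14-.5)
for z in(0,.004):
  for p in [(118,66),(58,238)]: print("nose",z,onz(t,W(*p),z))
for p in [(655,243),(592,420)]: print("back",[onz(t,W(*p),z) for z in(0,.024)])
for p in [(462,205),(612,238),(575,385),(430,345)]: print("grip top",onz(t,W(*p),.07))
E
```

```text
cam [0.34513665 0.02208457 1.37245827]
[0.56065977 0.0231134 ] -78.83017 0.0005923595
[ 0.6552038  -0.03117401] 11.145068 0.00054353086
[0.73432904 0.04190058] -78.957054 0.000597942
[0.653384   0.11261673] 11.335864 0.0005995586
FR [ 0.574518   -0.04706985]
BR [ 0.74513257 -0.01345722]
BL [0.7180002  0.12557039]
FL [0.54719025 0.091328  ]
nose 0 [0.45874883 0.18128962 0.        ]
nose 0 [0.42445882 0.19344652 0.        ]
nose 0.004 [0.45841771 0.18082563 0.004     ]
nose 0.004 [0.42422763 0.19294709 0.004     ]
back [array([0.42047159, 0.07334077, 0.        ]), array([0.41915421, 0.07244446, 0.024     ])]
back [array([0.3855069 , 0.08655739, 0.        ]), array([0.38480095, 0.08542997, 0.024     ])]
grip top [0.42476954 0.10751515 0.07      ]
grip top [0.4177826 0.0789288 0.07     ]
grip top [0.39012406 0.08640611 0.07      ]
grip top [0.39836517 0.11392049 0.07      ]
```

```bash
cat >> h.py <<'E'
def overlay(d,polys,x0,y0,x1,y1,f,fn):
    im=cv2.resize(d["color"][y0:y1,x0:x1],None,fx=f,fy=f,interpolation=cv2.INTER_CUBIC)
    for P,c in polys:
        q=((proj(d,P)-[x0,y0]+.5)*f-.5).round().astype(int)
        cv2.polylines(im,[q.reshape(-1,1,2)],True,c,1)
    cv2.imwrite(fn,im)
def box(o,yaw,xs,ys,z):
    c,s=np.cos(yaw),np.sin(yaw)
    return [(o[0]+c*x-s*y,o[1]+s*x+c*y,z) for x,y in [(xs[0],ys[0]),(xs[1],ys[0]),(xs[1],ys[1]),(xs[0],ys[1])]]
E
python3 - <<'E'
from h import *
t=ctrl.get_image("top");s=ctrl.get_image("side")
o=(.5658,.0231);y=np.radians(11.1)
P=[(box(o,y,(.015,.029),(.075,.119),.0855),(0,255,0)),(box(o,y,(.015,.029),(.075,.119),.0595),(0,255,255)),(box(o,y,(-.005,.005),(-.066,.066),.019),(255,0,0)),(box(o,y,(-.003,.165),(-.07,.07),.026),(0,0,255))]
overlay(t,P,195,115,285,205,7,"pics/o1.png")
overlay(s,P,230,165,330,230,7.5,"pics/o2.png")
E
```

```text
(no output)
```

View pics/o1.png

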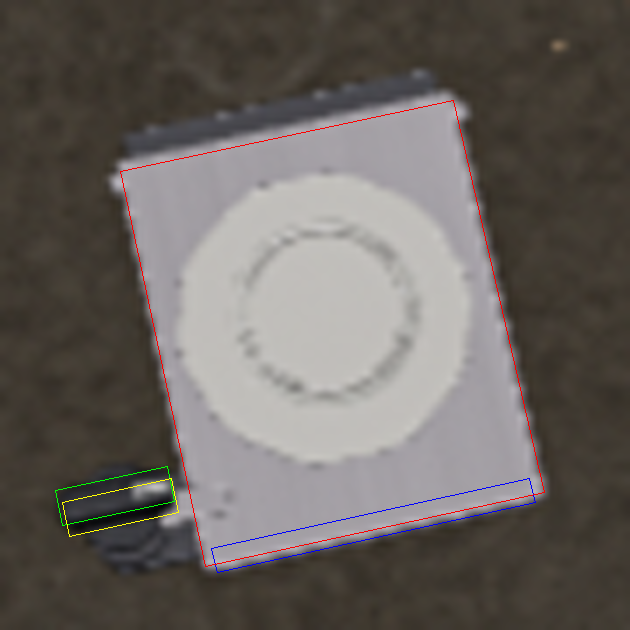

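View pics/o2.png

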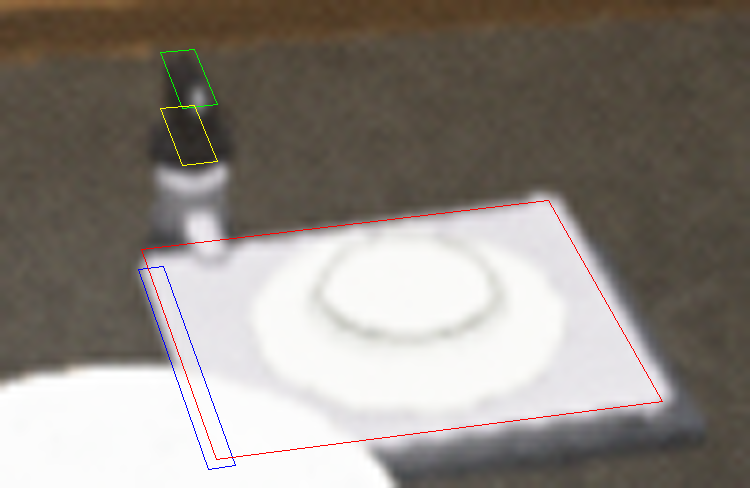

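```bash
cat >> h.py <<'E'
def go(pos,yaw_y):
    """tool shift (cm) and turn (5deg units) to a tool-down pose with jaw axis at yaw_y deg"""
    o=ctrl.get_obs(); Rt=R.from_rotvec(o["tool_rot"]); a=np.radians(yaw_y)
    y=np.array([np.cos(a),np.sin(a),0]); z=np.array([0,0,-1.]); x=np.cross(y,z)
    G=R.from_matrix(np.stack([x,y,z],1))
    d=Rt.inv().apply(np.array(pos)-o["tool_pos"])*100; r=np.degrees((Rt.inv()*G).as_rotvec())/5
    print("pos",o["tool_pos"].round(4),"q",o["q"].round(2),"shift",d.round(2),"turn",r.round(2))
E
python3 - <<'E'
from h import *
go((.5687,.1225,.14),11.1)
E
```

```text
pos [0.1647 0.6029 0.2312] q [ 1.19  0.05  1.61  0.    1.48 -0.12] shift [-51.63 -35.69   9.13] turn [-0.    0.   12.72]
```

Request:
apply_moves --pt "-5 -3.5 0 0 0 1" --pt "-10 -7 0 0 0 2" --pt "-15 -10.5 0 0 0 3" --pt "-20 -14 0 0 0 4.5" --pt "-25 -17.5 0 0 0 6" --pt "-30 -21 0 0 0 7.5" --pt "-35 -24.5 0 0 0 9" --pt "-40 -28 0 0 0 10.5" --pt "-45 -31.5 1 0 0 12" --pt "-49 -34 3 0 0 12.7" --pt "-51.6 -35.7 5 0 0 12.7" --pt "-51.6 -35.7 7 0 0 12.7" --pt "-51.6 -35.7 9 0 0 12.7" --pt "-51.6 -35.7 9 0 0 12.7" --pt "-51.6 -35.7 9 0 0 12.7" --pt "-51.6 -35.7 9 0 0 12.7" --grip 0.5 --squeeze 40

```text
t: 2.05
tool_pos: [0.5687, 0.1232, 0.1426]
tool_rot: [1.992, 2.428, 0.002]
contact_force: [0.3, -0.2, -0.7]
opening: 0.0428
```

Run:
```python
from h import *
t=ctrl.get_image("top");s=ctrl.get_image("side")
o=ctrl.get_obs();print(o["t"],o["opening"],o["contact_force"])
go((.5687,.1225,.062),11.1)
crop(t,180,130,280,210,7,"pics/t2.png");crop(s,215,130,315,210,7,"pics/s2.png")
```

```text
2.15 0.04252199655270708 [-0.08234517 -0.44379356  0.09420627]
pos [0.569  0.1236 0.1434] q [ 0.09  0.02  1.8   0.    1.32 -0.11] shift [-0.1  -0.07  8.14] turn [0.04 0.   0.04]
```

View pics/t2.png

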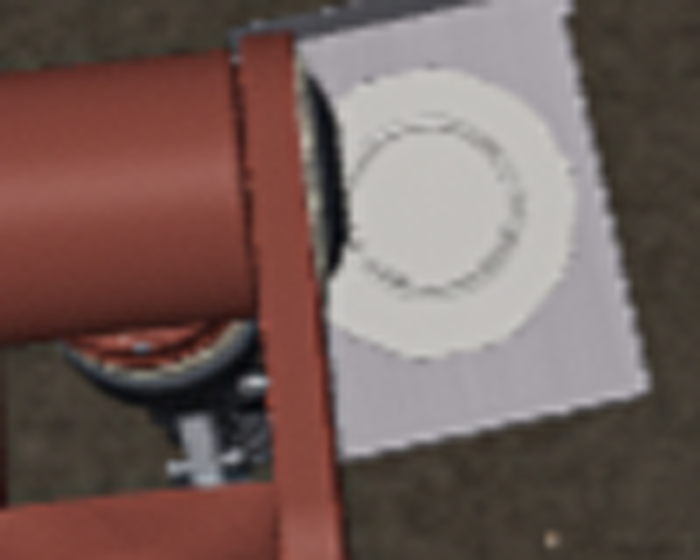

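View pics/s2.png

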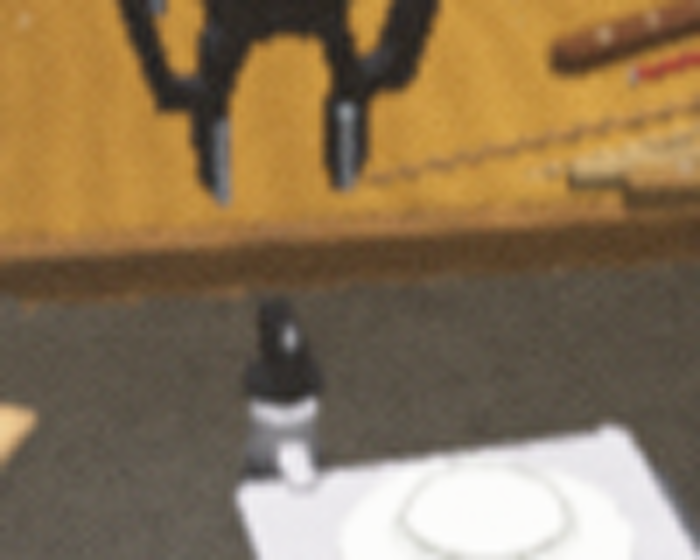

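Request:
apply_moves --pt "-0.1 -0.1 2 0 0 0" --pt "-0.1 -0.1 4 0 0 0" --pt "-0.1 -0.1 6 0 0 0" --pt "-0.1 -0.1 7 0 0 0" --pt "-0.1 -0.1 7.7 0 0 0" --pt "-0.1 -0.1 8.0 0 0 0" --pt "-0.1 -0.1 8.0 0 0 0" --pt "-0.1 -0.1 8.0 0 0 0"

```text
t: 2.95
tool_pos: [0.5691, 0.1226, 0.0644]
tool_rot: [1.989, 2.427, 0.005]
contact_force: [0.4, -0.2, 0.2]
opening: 0.0429
```

Request:
apply_moves --pt "0 0 0 0 0 0" --pt "0 0 0 0 0 0" --pt "0 0 0 0 0 0" --pt "0 0 0 0 0 0" --pt "0 0 0 0 0 0" --pt "0 0 0 0 0 0" --grip 1

```text
t: 3.55
tool_pos: [0.5695, 0.1225, 0.0648]
tool_rot: [1.989, 2.426, 0.006]
contact_force: [-0.9, -1.1, 3.0]
opening: 0.013
```

Run:
```python
from h import *
s=ctrl.get_image("side")
go((.5687,.1225,.054),11.1)
crop(s,215,130,315,210,7,"pics/s3.png")
```

```text
pos [0.5695 0.1226 0.0647] q [ 0.08  0.11  1.85  0.    1.18 -0.11] shift [ 0.01 -0.08  1.07] turn [0.07 0.01 0.04]
```

View pics/s3.png

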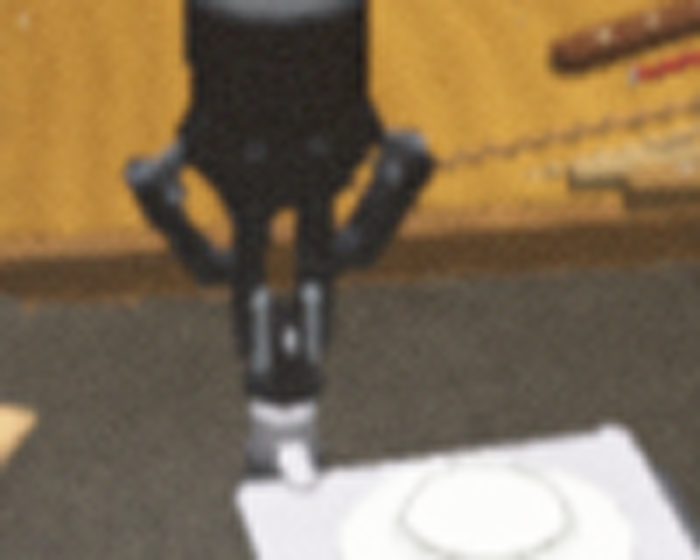

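Request:
apply_moves --pt "0 0 0.2 0 0 0" --pt "0 0 0.4 0 0 0" --pt "0 0 0.6 0 0 0" --pt "0 0 0.7 0 0 0" --pt "0 0 0.7 0 0 0" --pt "0 0 0.7 0 0 0"

```text
t: 4.2
tool_pos: [0.5696, 0.1226, 0.0588]
tool_rot: [1.989, 2.427, 0.006]
contact_force: [-4.1, -0.3, 9.3]
opening: 0.013
```

Request:
apply_moves --pt "0 0 0.2 0 0 1" --pt "0 0 0.2 0 0 2" --pt "0 0 0.2 0 0 3" --pt "0 0 0.2 0 0 4" --pt "0 0 0.2 0 0 5" --pt "0 0 0.2 0 0 6" --pt "0 0 0.2 0 0 6" --pt "0 0 0.2 0 0 6"

```text
t: 5.0
tool_pos: [0.5709, 0.1224, 0.0588]
tool_rot: [2.549, 1.829, 0.01]
contact_force: [-3.1, -0.9, 10.6]
opening: 0.0132
```

Run:
```python
from h import *
o=ctrl.get_obs();print(o["wrist_torque"],o["contact_force"]);go((.5687,.1225,.056),11.1-80.2)
```

```text
[-0.23764176  0.58107502  0.01764464] [-3.10626633 -0.93299354 10.63649066]
pos [0.5709 0.1224 0.0588] q [ 0.08  0.12  1.85 -0.    1.17  0.41] shift [-0.07 -0.21  0.28] turn [ 0.07 -0.06 10.08]
```

Request:
apply_moves --pt "0 0 0.2 0 0 1" --pt "0 0 0.2 0 0 2" --pt "0 0 0.2 0 0 3" --pt "0 0 0.2 0 0 4" --pt "0 0 0.2 0 0 5" --pt "0 0 0.2 0 0 6" --pt "0 0 0.2 0 0 7" --pt "0 0 0.2 0 0 8" --pt "0 0 0.2 0 0 9" --pt "0 0 0.2 0 0 10" --pt "0 0 0.2 0 0 10.5" --pt "0 0 0.2 0 0 11" --pt "0 0 0.2 0 0 11" --pt "0 0 0.2 0 0 11"

```text
t: 6.4
tool_pos: [0.573, 0.1212, 0.0589]
tool_rot: [3.104, 0.45, 0.018]
contact_force: [-0.5, -4.7, 10.2]
opening: 0.0128
```

Run:
```python
from h import *
s=ctrl.get_image("side");t=ctrl.get_image("top")
o=ctrl.get_obs();print(o["wrist_torque"],o["contact_force"]);go((.5687,.1225,.056),11.1-80.2)
crop(s,215,130,315,210,7,"pics/s4.png")
crop(t,180,130,280,210,7,"pics/t4.png")
```

```text
[-0.89821633  0.13864535  0.86129425] [-0.92237627 -4.26778292 10.18463139]
pos [0.573  0.1211 0.0589] q [ 0.08  0.12  1.84 -0.    1.16  1.37] shift [-0.38 -0.25  0.29] turn [ 0.08 -0.12 -0.88]
```

View pics/s4.png

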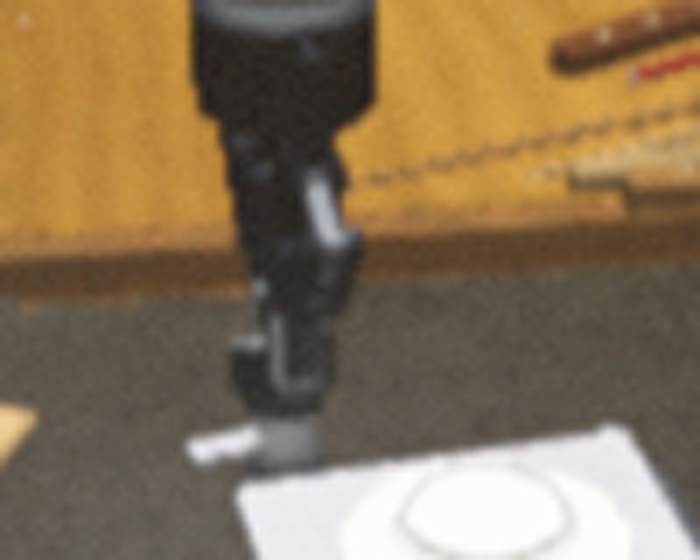

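Request:
apply_moves --pt "0 0 0 0 0 0" --pt "0 0 0 0 0 0" --pt "0 0 0 0 0 0" --pt "0 0 0 0 0 0" --pt "0 0 -1 0 0 0" --pt "0 0 -3 0 0 0" --pt "0 0 -6 0 0 0" --pt "0 0 -9 0 0 0" --pt "0 0 -9 0 0 0" --grip 0.55

```text
t: 7.4
tool_pos: [0.5752, 0.1219, 0.1553]
tool_rot: [3.103, 0.451, 0.034]
contact_force: [0.8, 0.8, 1.0]
opening: 0.0383
```

Run:
```python
from h import *
s=ctrl.get_image("side")
go((.409,.0975,.16),-19.8)
crop(s,180,130,320,230,5.7,"pics/s5.png")
```

```text
pos [0.5738 0.1217 0.1526] q [ 0.08  0.01  1.79 -0.    1.32  1.37] shift [-16.48  -2.35  -1.03] turn [  0.17  -0.14 -10.74]
```

View pics/s5.png

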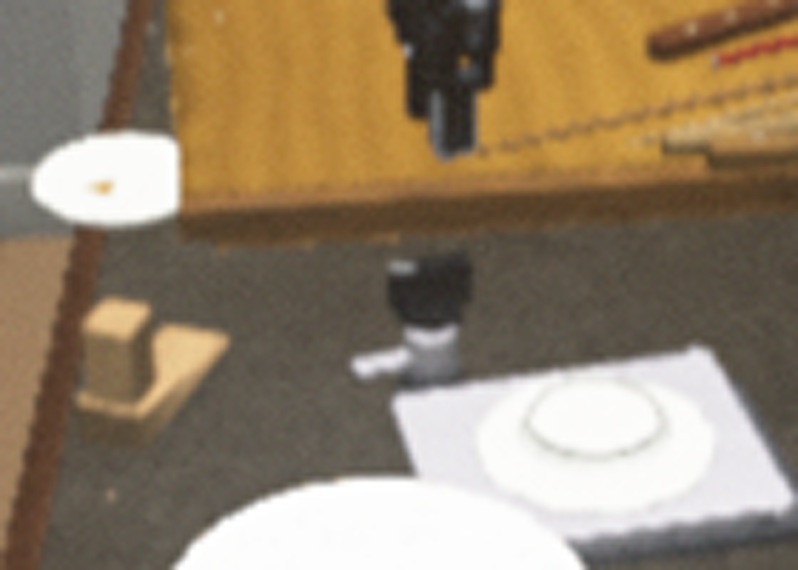

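Run:
```python
from h import *
s=ctrl.get_image("side");t=ctrl.get_image("top")
W=lambda x,y:(185+(x+.5)/14-.5,225+(y+.5)/14-.5)
crop(s,190,175,225,215,15,"pics/s6.png")
S=lambda x,y:(180+(x+.5)/5.7-.5,130+(y+.5)/5.7-.5)
print(two(t,W(520,293),s,S(119,314)))
print(two(t,W(118,66),s,S(229,341)))
```

```text
(array([0.40908417, 0.09692188, 0.06919147]), np.float64(0.0025695532021738623))
(array([ 0.45856375,  0.18135669, -0.00094798]), np.float64(0.0005314188710729607))
```

View pics/s6.png

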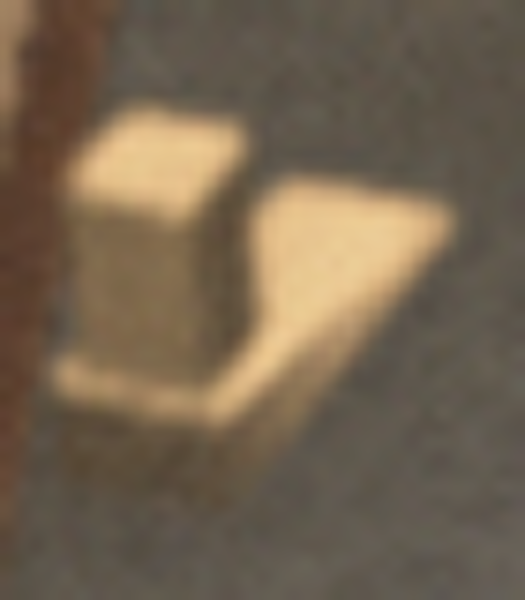

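Request:
apply_moves --pt "-4 -0.5 0 0 0 -1.6" --pt "-8 -1 0 0 0 -3.2" --pt "-12 -1.6 0 0 0 -4.8" --pt "-15 -2.1 0 0 0 -6.4" --pt "-16.5 -2.3 0 0 0 -8" --pt "-16.5 -2.35 0 0.1 -0.1 -9.6" --pt "-16.5 -2.35 0 0.2 -0.1 -10.7" --pt "-16.5 -2.35 0 0.2 -0.1 -10.7" --pt "-16.5 -2.35 0 0.2 -0.1 -10.7" --grip 0.25

```text
t: 8.45
tool_pos: [0.406, 0.0971, 0.1457]
tool_rot: [-2.569, -1.796, 0.008]
contact_force: [0.7, 0.1, -0.3]
opening: 0.0643
```

Run:
```python
from h import *
s=ctrl.get_image("side")
print(ctrl.get_obs()["opening"])
go((.409,.0972,.03),-19.8)
crop(s,160,130,260,220,6.5,"pics/s7.png")
```

```text
0.0637473527563895
pos [0.4061 0.0971 0.1459] q [ 0.05 -0.41  2.16  0.    1.4   0.4 ] shift [ 0.11  0.36 11.59] turn [-0.09 -0.   -0.06]
```

View pics/s7.png

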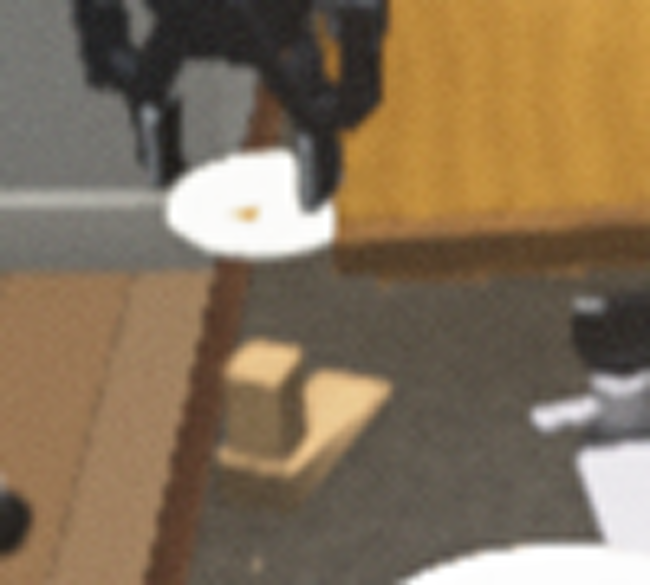

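Request:
apply_moves --pt "0.1 0.35 3 0 0 0" --pt "0.1 0.35 6 0 0 0" --pt "0.1 0.35 8 0 0 0" --pt "0.1 0.35 9.5 0 0 0" --pt "0.1 0.35 10.8 0 0 0" --pt "0.1 0.35 11.5 0 0 0" --pt "0.1 0.35 11.5 0 0 0" --pt "0.1 0.35 11.5 0 0 0"

```text
t: 9.3
tool_pos: [0.4094, 0.0972, 0.0314]
tool_rot: [-2.57, -1.796, 0.006]
contact_force: [-0.1, 0.9, -0.1]
opening: 0.0644
```

Request:
apply_moves --pt "0 0 0 0 0 0" --pt "0 0 0 0 0 0" --pt "0 0 0 0 0 0" --pt "0 0 0 0 0 0" --pt "0 0 0 0 0 0" --pt "0 0 0 0 0 0" --pt "0 0 0 0 0 0" --grip 1 --squeeze 50

```text
t: 10.0
tool_pos: [0.4103, 0.0972, 0.0323]
tool_rot: [-2.571, -1.797, 0.004]
contact_force: [-1.3, -0.4, 5.6]
opening: 0.028
```

Run:
```python
from h import *
s=ctrl.get_image("side");t=ctrl.get_image("top")
o=ctrl.get_obs();print(o["opening"],o["contact_force"],o["wrist_torque"])
go((.409,.0972,.03),-19.8)
crop(s,160,130,260,220,6.5,"pics/s8.png")
crop(t,180,190,280,270,7,"pics/t8.png")
```

```text
0.027446040323409256 [-0.3003723  -1.34057441  4.98755812] [-0.09008494 -0.00721991 -0.0479907 ]
pos [0.4103 0.0972 0.0323] q [ 0.05 -0.23  2.23  0.    1.15  0.4 ] shift [-0.05 -0.12  0.23] turn [-0.07 -0.01 -0.06]
```

View pics/s8.png

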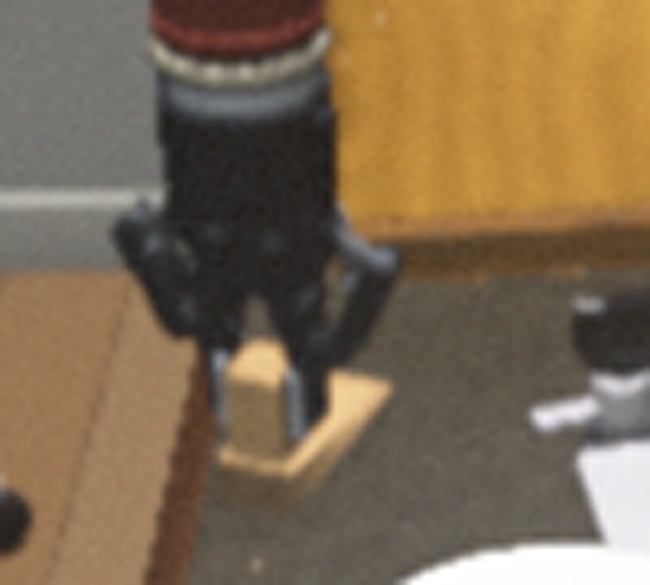

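View pics/t8.png

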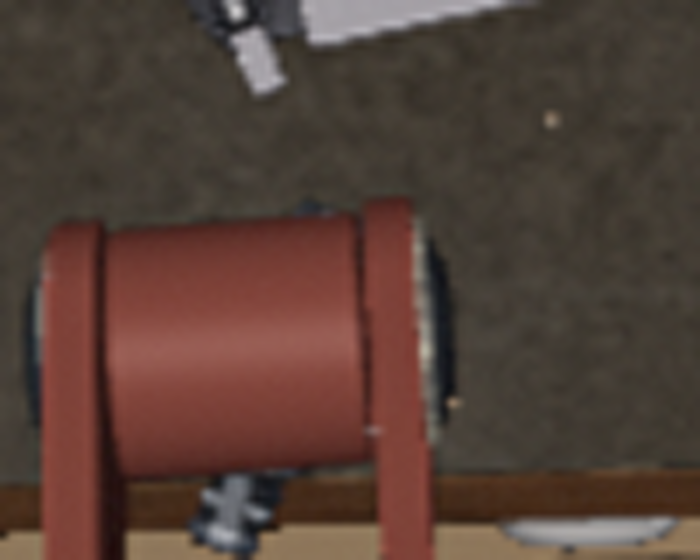

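Run:
```python
from h import *
go((.43,.0,.0373),-78.9)
```

```text
pos [0.4103 0.0972 0.0323] q [ 0.05 -0.23  2.23  0.    1.15  0.4 ] shift [-8.45  5.19 -0.53] turn [-0.07  0.02 11.76]
```

Request:
apply_moves --pt "0 0 -0.3 0 0 0" --pt "0 0 -0.7 0 0 0" --pt "-2 1.2 -0.8 0 0 0" --pt "-4 2.5 -0.8 0 0 0" --pt "-6 3.7 -0.8 0 0 1" --pt "-7.5 4.6 -0.8 0 0 2" --pt "-8.5 5.2 -0.8 0 0 3.2" --pt "-8.5 5.2 -0.8 0 0 4.5" --pt "-8.5 5.2 -0.8 0 0 5.8" --pt "-8.5 5.2 -0.8 0 0 7.2" --pt "-8.5 5.2 -0.8 0 0 8.6" --pt "-8.5 5.2 -0.8 0 0 10" --pt "-8.5 5.2 -0.8 0 0 11" --pt "-8.5 5.2 -0.8 0 0 11.8" --pt "-8.5 5.2 -0.8 0 0 11.8" --pt "-8.5 5.2 -0.8 0 0 11.8"

```text
t: 11.7
tool_pos: [0.4295, -0.0004, 0.0396]
tool_rot: [-3.123, -0.3, 0.009]
contact_force: [0.4, -0.5, -1.7]
opening: 0.0273
```

Run:
```python
from h import *
s=ctrl.get_image("side");t=ctrl.get_image("top")
o=ctrl.get_obs();print(o["opening"],o["contact_force"],o["wrist_torque"])
go((.448,.0,.0323),-78.9)
crop(s,160,130,310,230,5,"pics/s9.png")
crop(t,190,120,290,270,4,"pics/t9.png")
```

```text
0.027512212415544062 [-0.81038743 -0.34971191 -3.12588557] [-0.03895881 -0.01504159  0.00159548]
pos [ 0.4297 -0.0005  0.0398] q [-0.18 -0.22  2.21  0.    1.16  1.2 ] shift [1.81 0.3  0.74] turn [-0.05  0.06 -0.03]
```

View pics/s9.png

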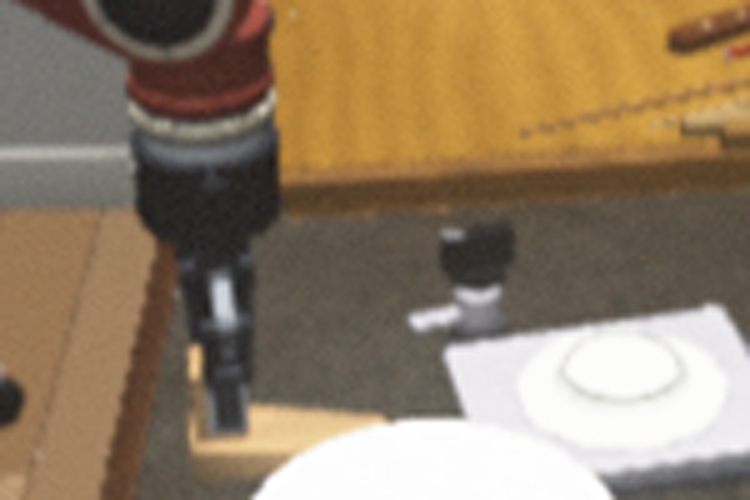

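View pics/t9.png

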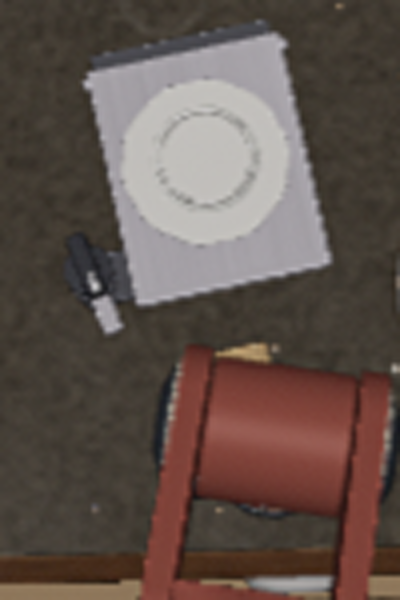

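Run:
```python
from h import *
t=ctrl.get_image("top")
print(onz(t,(190+270.5/4-.5,120+344.5/4-.5),.011))
crop(t,230,195,270,215,16,"pics/t10.png")
o=ctrl.get_obs()
y=np.radians(11.1)
overlay(t,[(box(o["tool_pos"],y,(.05,.095),(-.018,.018),.0115),(0,255,0)),(box((.5658,.0231),y,(-.005,.005),(-.066,.066),.019),(255,0,0))],210,180,275,220,11,"pics/t11.png")
```

```text
[ 0.52032459 -0.00194149  0.011     ]
```

View pics/t11.png

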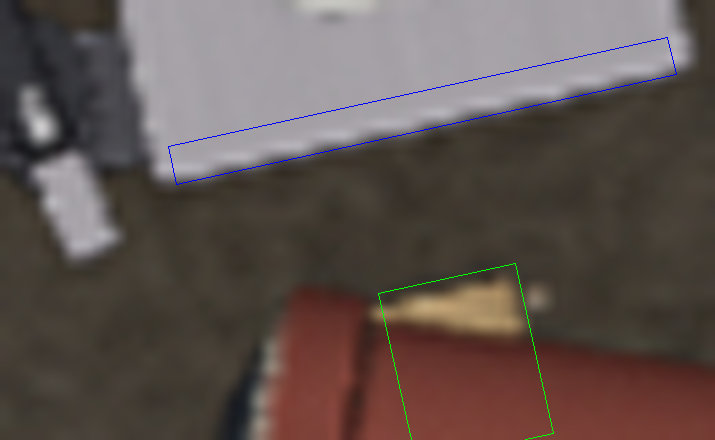

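Request:
apply_moves --pt "0 0.15 0.2 0 0 0" --pt "0 0.3 0.4 0 0 0" --pt "0 0.3 0.6 0 0 0" --pt "0 0.3 0.75 0 0 0" --pt "0 0.3 0.75 0 0 0" --pt "0 0.3 0.75 0 0 0"

```text
t: 12.45
tool_pos: [0.4306, -0.0035, 0.0325]
tool_rot: [-3.124, -0.299, 0.007]
contact_force: [-0.8, -2.0, 0.4]
opening: 0.0272
```

Run:
```python
from h import *
o=ctrl.get_obs();print(o["opening"],o["contact_force"],o["wrist_torque"])
go((.448,.0,.0323),-78.9)
```

```text
0.027189788133199184 [-0.78693087 -2.03636196  0.36736109] [-0.01816092 -0.00916722  0.02850081]
pos [ 0.4306 -0.0035  0.0325] q [-0.18 -0.21  2.21  0.    1.14  1.2 ] shift [ 1.78 -0.01  0.01] turn [-0.04  0.05 -0.03]
```

Request:
apply_moves --pt "0.8 0 0.05 0 0 0" --pt "1.6 0 0.05 0 0 0" --pt "2.4 0 0.05 0 0 0" --pt "3.2 0 0.05 0 0 0" --pt "4 0 0.05 0 0 0" --pt "4.8 0 0.05 0 0 0" --pt "5.6 0 0.05 0 0 0" --pt "6.4 0 0.05 0 0 0" --pt "7 0 0.05 0 0 0" --pt "7.2 0 0.05 0 0 0" --pt "7.2 0 0.05 0 0 0" --pt "7.2 0 0.05 0 0 0"

```text
t: 13.65
tool_pos: [0.5026, 0.0103, 0.0323]
tool_rot: [-3.124, -0.3, 0.004]
contact_force: [-0.9, -0.4, 3.6]
opening: 0.0277
```

```bash
cat > look.py <<'E'
import sys
from h import *
n=sys.argv[1]
s=ctrl.get_image("side");t=ctrl.get_image("top")
o=ctrl.get_obs();print(o["t"],o["opening"],o["contact_force"].round(2),o["wrist_torque"].round(2))
d=(o["tool_pos"][:2]-[.5658,.0231]);y=np.radians(11.1)
print("stand xy of TCP",d@[np.cos(y),np.sin(y)],d@[-np.sin(y),np.cos(y)],o["tool_pos"])
go((.56,.023,.0323),-78.9)
crop(s,200,150,330,230,6,f"pics/s{n}.png")
crop(t,190,110,290,230,5,f"pics/t{n}.png")
np.savez(f"im{n}.npz",s=s["color"],t=t["color"])
E
python3 look.py 12
```

```text
13.75 0.027405836755280587 [ 1.66 -0.15  2.8 ] [ 0.15 -0.31 -0.02]
stand xy of TCP -0.06445586316621135 -0.0004292565711204508 [0.50263258 0.0102696  0.03235429]
pos [0.5026 0.0103 0.0324] q [-0.13 -0.02  2.04  0.    1.12  1.25] shift [ 5.87 -0.16 -0.  ] turn [-0.04  0.02 -0.03]
```

View pics/s12.png

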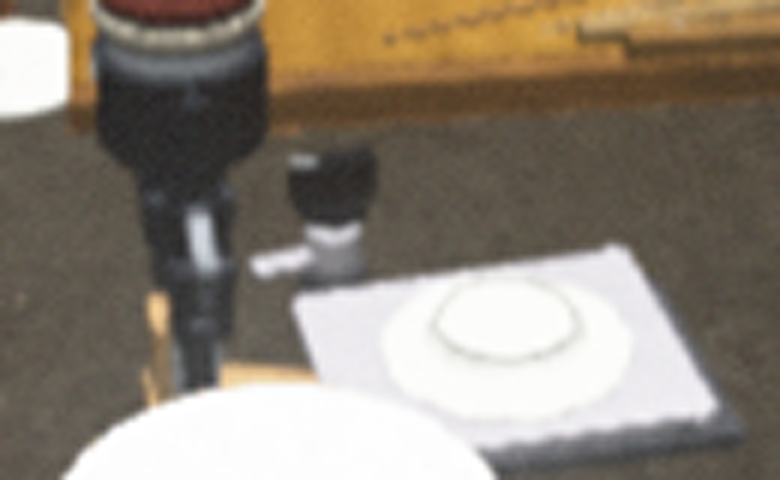

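View pics/t12.png

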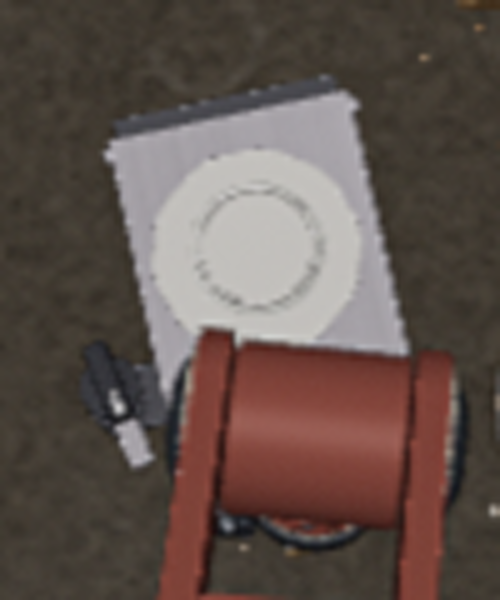

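Request:
apply_moves --pt "0.3 0 0.0 0 0 0" --pt "0.6 0 0 0 0 0" --pt "0.8 0 0 0 0 0" --pt "0.8 0 0 0 0 0" --pt "0.8 0 0 0 0 0"

```text
t: 14.25
tool_pos: [0.5106, 0.0118, 0.0324]
tool_rot: [-3.124, -0.3, 0.003]
contact_force: [-1.6, 0.6, 5.3]
opening: 0.0276
```

```bash
python3 look.py 13
cat > lift.py <<'E'
import sys
from h import *
s=ctrl.get_image("side")
def edge(img):
    """left table edge in the side picture: sub-pixel row of bench->table step, per column"""
    g=cv2.GaussianBlur(cv2.cvtColor(img,cv2.COLOR_BGR2GRAY),(3,3),.7).astype(float)
    out=[]
    cols=np.arange(262,301)
    for c in cols:
        r0=200.0-(c-250)*(10/53); r=np.arange(int(r0)-6,int(r0)+7)
        w=g[r,c]; gr=np.gradient(w); gr[gr<0]=0; k=np.argmax(gr[1:-1])+1
        sl=slice(max(k-2,0),k+3); out.append((gr[sl]*r[sl]).sum()/gr[sl].sum())
    return cols,np.array(out)
a=np.load("im12.npz")["s"];b=np.load(f"im{sys.argv[1]}.npz")["s"]
c,ea=edge(a);_,eb=edge(b)
d=eb-ea; p=np.polyfit(c,d,1); m=np.abs(d-np.polyval(p,c))<.4; p=np.polyfit(c[m],d[m],1)
print("edge shift px at col 250,275,300:",np.polyval(p,[250,275,300]).round(2),"median first half",np.median(d[:20]).round(2))
# expected for level
y=np.radians(11.1);o=np.array([.5658,.0231])
def P(x,yy,z):return (o[0]+np.cos(y)*x-np.sin(y)*yy,o[1]+np.sin(y)*x+np.cos(y)*yy,z)
for x in(0,.075,):
    q=proj(s,[P(x,.07,.028-.031*(.16-x)),P(x,.07,.028)]);print("expect level x",x,q.round(1).tolist(),(q[1]-q[0]).round(2))
# saucer shift
A=cv2.cvtColor(a,cv2.COLOR_BGR2GRAY)[190:222,262:310].astype(np.float32);B=cv2.cvtColor(b,cv2.COLOR_BGR2GRAY)[190:222,262:310].astype(np.float32)
print("phase saucer",cv2.phaseCorrelate(A,B,cv2.createHanningWindow(A.shape[::-1],cv2.CV_32F)))
q=proj(s,[P(.085,0,.04),P(.085,0,.04+.031*.075)]);print("expect saucer",(q[1]-q[0]).round(2))
E
python3 lift.py 13
```

```text
14.35 0.027455346409622838 [-0.65 -0.46  4.03] [ 0.02  0.09 -0.03]
stand xy of TCP -0.05633073899631692 -0.0004139855221154268 [0.51060276 0.01184885 0.03232139]
pos [0.5106 0.0118 0.0323] q [-0.12 -0.    2.03  0.    1.12  1.25] shift [ 5.06 -0.16 -0.01] turn [-0.04  0.02 -0.03]
edge shift px at col 250,275,300: [0.01 0.01 0.01] median first half 0.01
expect level x 0 [[249.3, 198.4], [249.3, 197.0]] [-0.02 -1.39]
expect level x 0.075 [[273.9, 194.9], [273.9, 194.1]] [ 0.02 -0.74]
phase saucer ((-0.05018216160854294, -0.010760833765502298), 0.9649211174498001)
expect saucer [ 0.03 -0.68]
```

Request:
apply_moves --pt "0.3 0 0.0 0 0 0" --pt "0.6 0 0 0 0 0" --pt "0.9 0 0 0 0 0" --pt "1.2 0 0 0 0 0" --pt "1.2 0 0 0 0 0" --pt "1.2 0 0 0 0 0"

```text
t: 15.0
tool_pos: [0.521, 0.0139, 0.0324]
tool_rot: [-3.124, -0.3, 0.009]
contact_force: [-9.0, -1.9, 10.9]
opening: 0.0274
```

```bash
python3 look.py 14;python3 lift.py 14
```

```text
15.1 0.027480968409082533 [-8.87 -2.32  8.73] [-0.18  0.79 -0.01]
stand xy of TCP -0.04578972096744932 -0.00044652722332142857 [0.52095285 0.0138463  0.03234341]
pos [0.521  0.0138 0.0323] q [-0.12  0.02  2.    0.    1.13  1.26] shift [ 4.01 -0.16 -0.02] turn [-0.04  0.06 -0.03]
edge shift px at col 250,275,300: [-0.31 -0.19 -0.07] median first half -0.2
expect level x 0 [[249.3, 198.4], [249.3, 197.0]] [-0.02 -1.39]
expect level x 0.075 [[273.9, 194.9], [273.9, 194.1]] [ 0.02 -0.74]
phase saucer ((0.1440210187655495, -0.0763369571654664), 1.0058869811085362)
expect saucer [ 0.03 -0.68]
```

Request:
apply_moves --pt "0.2 0 0.0 0 0 0" --pt "0.4 0 0 0 0 0" --pt "0.6 0 0 0 0 0" --pt "0.8 0 0 0 0 0" --pt "1.0 0 0 0 0 0" --pt "1.1 0 0 0 0 0" --pt "1.1 0 0 0 0 0" --pt "1.1 0 0 0 0 0"

```text
t: 15.95
tool_pos: [0.5299, 0.0156, 0.0323]
tool_rot: [-3.125, -0.301, 0.017]
contact_force: [-11.0, -2.3, 11.2]
opening: 0.0273
```

```bash
python3 look.py 15;python3 lift.py 15
```

```text
16.05 0.02759879615341363 [-10.35  -1.86  11.23] [-0.25  1.1  -0.01]
stand xy of TCP -0.03665775440678388 -0.00045030942153747265 [0.52991471 0.01560069 0.03229476]
pos [0.5299 0.0156 0.0323] q [-0.11  0.05  1.97  0.    1.13  1.27] shift [ 3.09 -0.15 -0.03] turn [-0.04  0.12 -0.02]
edge shift px at col 250,275,300: [-0.92 -0.5  -0.09] median first half -0.57
expect level x 0 [[249.3, 198.4], [249.3, 197.0]] [-0.02 -1.39]
expect level x 0.075 [[273.9, 194.9], [273.9, 194.1]] [ 0.02 -0.74]
phase saucer ((0.24388749709487811, -0.571471951716596), 0.917883058389028)
expect saucer [ 0.03 -0.68]
```

Request:
apply_moves --pt "0.2 0 0.0 0 0.05 0" --pt "0.4 0 0 0 0.1 0" --pt "0.6 0 0 0 0.1 0" --pt "0.75 0 0 0 0.1 0" --pt "0.8 0 0 0 0.1 0" --pt "0.8 0 0 0 0.1 0" --pt "0.8 0 0 0 0.1 0"

```text
t: 16.8
tool_pos: [0.5356, 0.0167, 0.0323]
tool_rot: [-3.124, -0.301, 0.014]
contact_force: [-11.7, -1.1, 13.5]
opening: 0.0272
```

```bash
python3 look.py 16;python3 lift.py 16
```

```text
16.9 0.02784553730654441 [-11.3   -2.89  12.4 ] [-0.44  1.45 -0.02]
stand xy of TCP -0.03090537884601865 -0.0004414938623513043 [0.53555778 0.0167168  0.03230677]
pos [0.5356 0.0167 0.0323] q [-0.11  0.06  1.96  0.    1.13  1.27] shift [ 2.52 -0.15 -0.02] turn [-0.04  0.1  -0.02]
edge shift px at col 250,275,300: [-1.36 -0.7  -0.04] median first half -0.78
expect level x 0 [[249.3, 198.4], [249.3, 197.0]] [-0.02 -1.39]
expect level x 0.075 [[273.9, 194.9], [273.9, 194.1]] [ 0.02 -0.74]
phase saucer ((0.2856462201223522, -0.659788529940549), 0.8477957916135589)
expect saucer [ 0.03 -0.68]
```

View pics/s16.png

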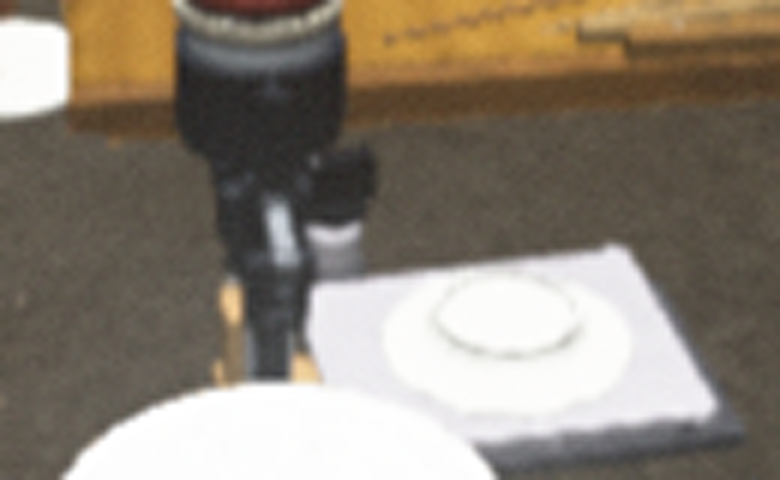

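View pics/t16.png

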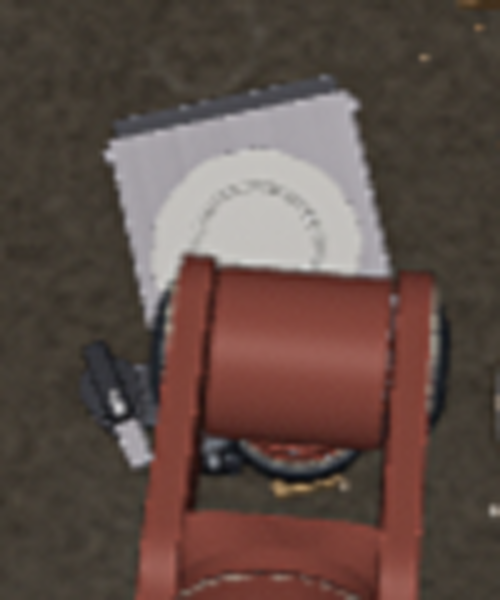

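```bash
python3 look.py 17;python3 lift.py 17 | grep -v expect
python3 - <<'E'
from h import *
print(ctrl.finish_job())
E
```

```text
17.05 0.0273951814436531 [-10.6   -2.12  13.02] [-0.43  1.48 -0.  ]
stand xy of TCP -0.030886788883140514 -0.0004259610318318858 [0.53557303 0.01673562 0.03231069]
pos [0.5356 0.0167 0.0323] q [-0.11  0.06  1.96  0.    1.13  1.27] shift [ 2.52 -0.15 -0.02] turn [-0.04  0.1  -0.02]
edge shift px at col 250,275,300: [-1.38 -0.72 -0.05] median first half -0.85
phase saucer ((0.41428111700003, -0.678737089161249), 0.865065099671483)
the job is handed in; nothing more can be done
None
```

I released the table, pushed the wedge under the front bar until the table lay level, and handed the job in at 17 s with the wedge still gripped.

- **Lock:** I gripped the knob, pressed it down about 6 mm and turned it clockwise to its stop. The torque rose to about 0.9 N m after roughly 85° of tool turn. After I let go, the side picture showed the tongue swung clear of the table.
- **Wedge:** I took it by its grip, set it on the bench in front of the bar and pushed it in. It was under 1 mm off the stand's centre line, and the tool height stayed at 32.3 mm throughout the push.
- **Level:** The table's left edge, extrapolated to its front corner, moved up 1.38 px against 1.39 px expected for level. The saucer moved up 0.68 px against 0.68 px. The wedge is about 19 mm past first contact against 20 mm nominal, which makes the front about 4.8 to 5 mm up.
- **Forces:** The last reading was about 17 N in all, and it was steady over the last two readings. About 13 N of that is vertical, more than the table alone should need, so the gripper is also pressing the wedge onto the bench.

**Small disagreements:**
- The wedge's nose sat about 4 mm further back than the nominal grip offset gives.
- The tool leaned about 0.5° under the push.
- The saucer's sideways image shift read 0.3 to 0.4 px. The saucer looks in place on the table. I put the shift down to the arm passing through the picture, but I did not confirm that.

I did not re-measure the other objects at the end; the arm's moves stayed clear of them.

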